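# Unlock the test dock and probe the row of drives

## Task

Use the white tapping block to knock the jammed locking bar along out from under the docking block's keeper lips, then lift the bar out and lay it flat, base down, in the black tray; leave the tapping block standing upright on the bench. Then take the test probe and touch its sprung tip gently, pausing about half a second each time so that it springs in a few millimetres, first on the brass earth disc that the bar was covering and then on the brass test disc of every drive from the robot's left to its right, and last on the earth disc again. Finally put the probe back upright in its stand, leave the drives lying flat, and leave the other things on the bench alone.

Things in the scene. Friction and masses are not known exactly. Their poses are not given: they have to be found in the camera images.
- dock: Fixed docking block: aluminium base plate 150 (its x) x 90 (its y) x 10 mm on the bench; origin at the centre of its underside. The bar must be knocked along its +x, parallel to the 150 mm side. Two posts with keeper lips stand on it, one each side of the middle line (see keepers).
- keepers (a point): Midway between the two sprung keeper lips, at the height of their undersides, 18 mm above the bench, x = -15 mm in the dock frame. Lips and posts: 28 mm long along the dock's x, from |y| = 21 to 43 mm, 26 to 34 mm tall, with a screw on each to 46 mm. They press down with about 5 N and can rise only 3 mm. Pushing the bar on its -x end takes about 5 to 15 N.
- earth (a point): Earth point: centre of the brass disc (18 mm across, in a thin black ring) flush in the top of the docking block, at x = 20 mm, y = 0 in the block's frame, 10.5 mm above the bench. The bar covers it at the start.
- bar: Grey locking bar 110 (its x) x 26 x 34 mm tall, 0.18 kg; origin at the centre of its underside. At mid-length a cross-tab sticks out at the bottom on both sides (24 mm along x, 60 mm over both tabs, 8 mm thick). Starts on the dock, x axes parallel, centre near x = -15 mm in the dock's frame, tabs pinched under the lips; free to lift once its centre is past +12 mm there (33 mm along gives room).
- tap_block: Loose white plastic tapping block standing on the bench, 50 mm (its x) x 32 mm (its y) x 70 mm tall, origin at the centre of its underside, 0.14 kg. Held by its 32 mm sides, its flat 32 mm wide end does the pushing.
- tray: Fixed black open parts tray, outside 180 mm (its x) x 120 mm (its y) x 35 mm tall, walls 4 mm and floor about 4 mm thick; origin at the centre of its underside.
- stand: Fixed probe stand: base 90 x 80 x 12 mm with a square upright 44 mm wide to 75 mm above the bench, whose 24 mm square hole holds the probe's shank; origin at the centre of its underside.
- probe: Loose test probe, upright in the stand, 0.125 kg. Origin on its axis at the underside of its round collar (40 mm across, 6 mm thick), which rests on the stand. Above it a square handle 22 x 22 mm, sides along its x and y, from 6 to 86 mm above the origin; below, a 12 mm shank to -45 mm, then the sprung brass tip, 8 mm thick, ending at -60 mm. Its z axis points up.
- probe_tip (a point): End of the probe's sprung tip, 60 mm below the probe's origin when not pressed.
- plunger (a joint): How far the probe's sprung tip is pushed in, m: 0 free, 0.012 bottomed. It takes about 1.2 N to start and 0.15 N more per mm.
- mat: Fixed grey antistatic mat 140 x 460 x 3 mm under the drives; origin at the centre of its underside, long side along its y.
- swab_jar: Bystander: loose clear jar 60 mm across, 85 mm tall, origin at the centre of its underside.
- driver: Bystander: loose screwdriver lying on the bench, handle to its -x, about 200 mm long.
- big_drive: Bystander: loose closed drive 147 x 102 x 26 mm with a paper label, origin at the centre of its underside.
- drive_1: Open drive, first (farthest to the robot's left, +y) of up to four places along the mat; may be absent. Loose, 100 mm (its x) x 70 mm (its y) x 15 mm, 0.2 kg, green circuit side up; origin at the centre of its underside.
- pad_1 (a point): Test point of drive_1: centre of the 18 mm brass disc on its circuit side, at x = -28, y = 12 mm in the drive's frame, 15.5 mm above its underside.
- drive_2: Open drive, second from the left of up to four places along the mat; may be absent. Loose, 100 mm (its x) x 70 mm (its y) x 15 mm, 0.2 kg, green circuit side up; origin at the centre of its underside.
- pad_2 (a point): Test point of drive_2: centre of the 18 mm brass disc on its circuit side, at x = -28, y = 12 mm in the drive's frame, 15.5 mm above its underside.
- drive_3: Open drive, third from the left of up to four places along the mat; may be absent. Loose, 100 mm (its x) x 70 mm (its y) x 15 mm, 0.2 kg, green circuit side up; origin at the centre of its underside.
- pad_3 (a point): Test point of drive_3: centre of the 18 mm brass disc on its circuit side, at x = -28, y = 12 mm in the drive's frame, 15.5 mm above its underside.
- drive_4: Open drive, last (farthest to the robot's right, -y) of up to four places along the mat; may be absent. Loose, 100 mm (its x) x 70 mm (its y) x 15 mm, 0.2 kg, green circuit side up; origin at the centre of its underside.
- pad_4 (a point): Test point of drive_4: centre of the 18 mm brass disc on its circuit side, at x = -28, y = 12 mm in the drive's frame, 15.5 mm above its underside.

How it is judged:
By the outcome, as a careful person would: the job done as asked, in the order asked, and still so for the second after the job is handed in, with the robot touching nothing.
Of drive_1, drive_2, drive_3, drive_4 only 2 to 4 are there at a start; the rules pass over those that are not, and their reading is None.
At some moment in a run one of drive_1, drive_2, drive_3, drive_4 may be knocked a few centimetres aside while the robot is not near it.
It also fails if it takes over 200 s, if anything falls off the work surface, if the arm or the gripper's body presses on something with over 40 N, if the wrist force passes 120 N, or if a joint passes its speed limit or range.

## Robot

A 7-joint arm with a two-finger parallel gripper is mounted at the origin on the work surface. World frame = base frame: x ahead of the robot, y to its left, z up, the work surface at z = 0. Lengths are in m, angles in rad, forces in N, time in s.
With the tool pointing down it reaches from about 0.4 to 0.875 m from the base axis. Payload 19.3 kg.
Tool frame: the origin (TCP) lies at the very end of the fingers, on their centre line; the grasp point (between the pads) lies 19 mm behind it; z points along the fingers, y is the line along which they close (so a half turn about z gives the same grasp; the last joint's range is limited). The gripper opens to 85 mm and grips with 20 to 120 N. Pads are 22 mm wide; open, the fingers measure 114 mm over their backs; the gripper's body (76 mm by 85 mm) begins 54 mm behind the grasp point. The pads swing forward as they close: fully open they stand 13 mm farther back than shut.
Start: joints at [1.148, 0.521, -0.036, 1.599, 0.021, 1.021, -0.113], TCP at [0.216, -0.587, 0.231] pointing down, gripper open.
Joint ranges: [-2.91, 2.91], [-0.3, 2.13], [-1.5, 1.42], [0.17, 2.43], [-1.26, 4.41], [0.16, 1.93], [-2.52, 2.52]. Speed limits (rad/s): [1.89, 1.89, 2.39, 2.39, 3.01, 3.01, 3.01].

## Interface

Orientations are given as [roll, pitch, yaw] about the fixed x, y, z axes, in that order (R = Rz(yaw) Ry(pitch) Rx(roll)).
In Python, from workcell import bot gives the robot as it stands.
- The arm moves only by the tool jog_arm, never from a script. Its argument "motion" is a list of rows, each a list of 5 numbers: the shift along the tool's x, y, z scaled (see below), then the turn about the tool's z scaled (see below), then the opening, from 0 (shut) to 1 (fully open). A call has 1 to 12 rows; each row shifts and turns the commanded pose from where the row before left it, along the tool's axes as they then stand; what a row does not reach is not made up. The controller multiplies each number of a shift by 30 mm and each number of a turn by 0.08 rad. A row lasts 1/10 s, in which the tool goes at most 50 mm and 8.59 degrees, less where a joint would pass 70% of its speed; a pose out of reach is approached as far as the arm can. A call with a number of a shift or a turn outside -1 to 1 is refused whole. A call with a gripper value outside its range is refused whole. The fingers move at their own pace and stop on an object; "newtons" is the grip in N (left out, the last holds). Time passes only in rows, so rows that do not move let the fingers close. It gives the time, the measured TCP pose, the force, the opening and the grip force at its end, in the units of the state.
- bot.observe(): the state, without advancing time (a new reading comes with each control period).
- bot.grab_frame(name): name is "scene" or "side" or "wrist"; returns a dict with "pixels" (400x640x3 uint8, red, green, blue), "fovy" (degrees; the focal length in pixels is half the picture's height over the tangent of half this angle, whatever the lens; pixels are square), "cx", "cy" (the principal point, pixels), "rvec" (rotation vector, rad) and "tvec" (3), from world to camera coordinates, as OpenCV has them; the wrist camera has in their place "mount" (4x4, takes a point from camera to tool coordinates, whose origin is the TCP and whose axes are the flange's). Camera axes: x right, y down, z forward; pixel columns grow to the right and rows downward; lengths in m; the calibration is good to about 2 mm. A picture is of the moment at which its call begins: read the wrist's pose just before it. There is no depth.
- bot.job_done(): hands the job in; it is judged then, once.
The state is a dict: "clock": time; "qpos": joint angles; "qd": joint speeds; "joint_efforts": joint torques, N m; "position": TCP position; "tool_rot": TCP orientation; "force": force on the tool from outside, world axes, zero at the start; "moment": the same for the moment, N m; "grip_width": finger opening in m; "finger_force": force on a finger pad.
Only numpy, scipy, OpenCV 4.12 (cv2) and the standard library are available. Lean on these libraries where they do the work, as an engineer would, in place of code of your own. Each camera call takes 0.05 s, during which the arm holds its last target. There are 200 camera calls.

## Working session

There is one attempt and no reset: what is moved stays moved. The work goes in short steps, Python scripts to look and compute and a tool call to move; the robot and the scene stay as the last step left them, time stands still between calls to the robot, and variables do not carry over. Pictures are saved under pics/ and viewed, at most 14 in all, crops included, and the job is handed in when it is done.

Besides the shell and the picture viewer there is one more tool, called after ">>>" as a command line: name --pt "numbers of a row" for each row, then --argument value for the rest. jog_arm: Moves the arm, as the interface text tells. Shifts and turns lie within -1 to 1; 1 stands for 30 mm of shift or 0.08 rad of turn. Its arguments: {"type":"object","properties":{"motion":{"type":"array","items":{"type":"array","items":{"type":"number"}}},"newtons":{"type":"number"}},"required":["motion"]}

```bash
mkdir -p pics; cat > h.py <<'E'
import numpy as np, cv2
from scipy.spatial.transform import Rotation as R
from workcell import bot
def grab(name,fn=None):
    s=bot.observe(); f=bot.grab_frame(name); 
    if fn: cv2.imwrite('pics/'+fn,f['pixels'][:,:,::-1])
    return s,f
def cam(s,f):
    F=200/np.tan(np.radians(f['fovy'])/2)
    if 'mount' in f:
        T=np.eye(4);T[:3,:3]=R.from_euler('xyz',s['tool_rot']).as_matrix();T[:3,3]=s['position']
        M=T@np.array(f['mount']); return F,f['cx'],f['cy'],M[:3,:3],M[:3,3]
    r=cv2.Rodrigues(np.array(f['rvec'],float))[0]; return F,f['cx'],f['cy'],r.T,-r.T@np.array(f['tvec']).ravel()
def px2w(c,u,v,z):
    F,cx,cy,Rm,o=c; d=Rm@np.array([(u-cx)/F,(v-cy)/F,1]); return o+d*(z-o[2])/d[2]
def w2px(c,p):
    F,cx,cy,Rm,o=c; q=Rm.T@(np.array(p)-o); return np.array([cx+F*q[0]/q[2],cy+F*q[1]/q[2]])
E
python3 - <<'E'
from h import *
import pickle
D={}
for n in ['scene','side','wrist']:
    s,f=grab(n,n+'0.png'); D[n]=(s,f); c=cam(s,f); print(n,f['fovy'],c[4].round(3),c[3][:,2].round(2))
pickle.dump(D,open('d0.pkl','wb')); print({k:np.round(v,3) for k,v in s.items()}, f['mount'])
E
```

```text
scene 55.51905672183341 [1.135 0.347 0.938] [-0.55 -0.32 -0.77]
side 43.407785361816316 [-0.008  1.173  1.369] [ 0.29 -0.65 -0.7 ]
wrist 63.85827309029166 [ 0.277 -0.565  0.374] [-0.24 -0.09 -0.97]
{'clock': np.float64(0.1), 'qpos': array([ 1.148,  0.522, -0.036,  1.6  ,  0.021,  1.021, -0.113]), 'qd': array([ 0.001, -0.002,  0.   , -0.001, -0.   , -0.003,  0.   ]), 'joint_efforts': array([ 7.0000e-03, -9.2847e+01,  1.9840e+00, -3.7053e+01,  1.8000e-02,
        5.0000e-03,  0.0000e+00]), 'position': array([ 0.216, -0.586,  0.231]), 'tool_rot': array([-3.141,  0.   ,  0.353]), 'force': array([0.473, 0.035, 1.638]), 'moment': array([0.02 , 0.023, 0.036]), 'finger_force': np.float64(0.0), 'grip_width': np.float64(0.085)} [[ 1.69751316e-03 -9.66089814e-01 -2.58200679e-01  6.51362967e-02]
 [ 9.99997094e-01  1.19792726e-03  2.09218234e-03  9.39031874e-04]
 [-1.71193042e-03 -2.58203480e-01  9.66089040e-01 -1.42727672e-01]
 [ 0.00000000e+00  0.00000000e+00  0.00000000e+00  1.00000000e+00]]
```

View pics/scene0.png

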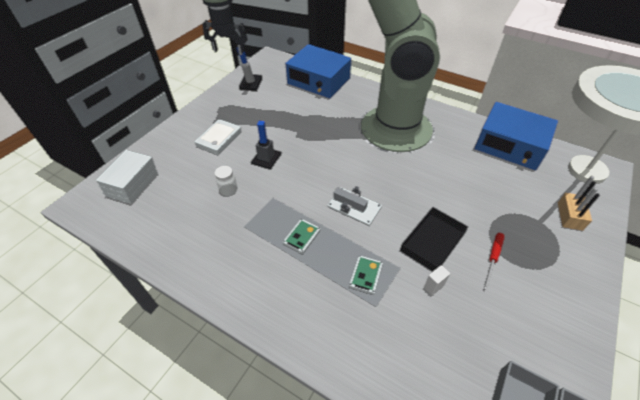

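View pics/side0.png

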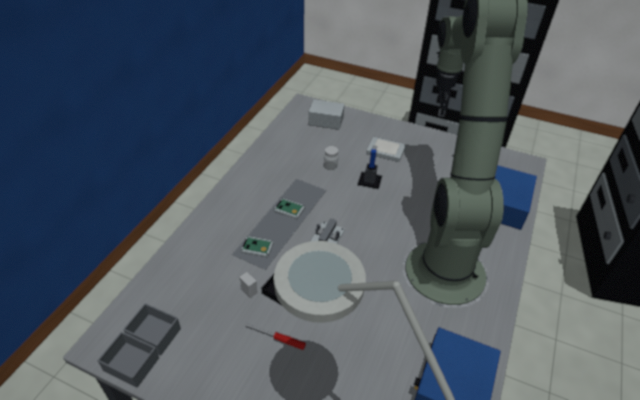

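```bash
python3 - <<'E'
from h import *
im=cv2.imread('pics/scene0.png')
cv2.imwrite('pics/c1.png',cv2.resize(im[170:310,240:460],None,fx=3.6,fy=3.6,interpolation=cv2.INTER_CUBIC))
import pickle
D=pickle.load(open('d0.pkl','rb')); c=cam(*D['scene'])
for n,u,v,z in [('dock',358,205,.01),('tap top',440,272,.07),('tray',434,238,.035),('stand',264,155,.0),('probe top',262,123,.155),('d1',367,273,.018),('d2',302,235,.018),('jar',226,180,.04),('bar',351,198,.044)]: print(n,px2w(c,u,v,z).round(3))
E
```

```text
dock [0.424 0.055 0.01 ]
tap top [0.561 0.359 0.07 ]
tray [0.441 0.307 0.035]
stand [ 0.382 -0.343  0.   ]
probe top [ 0.388 -0.324  0.155]
d1 [0.631 0.189 0.018]
d2 [ 0.616 -0.032  0.018]
jar [ 0.571 -0.35   0.04 ]
bar [0.436 0.034 0.044]
```

View pics/c1.png

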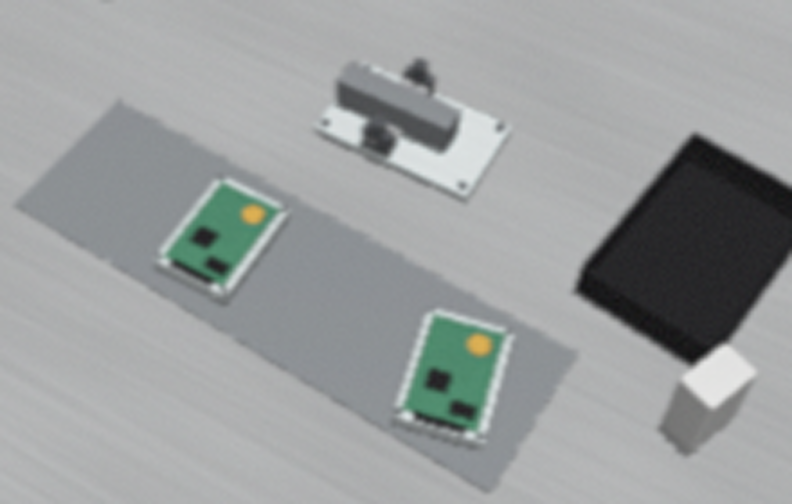

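```bash
python3 - <<'E'
from h import *
import pickle
D=pickle.load(open('d0.pkl','rb')); c=cam(*D['scene'])
P={'dock':(.01,[(318,127),(465,198),(510,128)]),'bar':(.044,[(345,85),(445,127),(458,110),(355,62)]),'tap':(.07,[(727,343),(755,373),(708,405),(680,373)]),
'tray':(.035,[(697,133),(577,280),(697,352)]),'pads':(.0185,[(252,214),(480,345)]),'d2':(.018,[(225,180),(287,211),(222,288),(163,260)]),'d1':(.018,[(432,312),(512,333),(485,437),(398,412)]),'mat':(.003,[(120,100),(16,205),(490,490),(577,352)])}
for n,(z,l) in P.items():
    q=np.array([px2w(c,240+u/3.6,170+v/3.6,z) for u,v in l]); print(n,q[:,:2].round(3).tolist(),[ (round(float(np.linalg.norm(d)),3),round(float(np.degrees(np.arctan2(d[1],d[0]))),1)) for d in np.diff(q[:,:2],axis=0)])
E
```

```text
dock [[0.473, -0.025], [0.477, 0.12], [0.388, 0.121]] [(0.145, 88.5), (0.089, 179.8)]
bar [[0.445, -0.015], [0.443, 0.081], [0.42, 0.082], [0.417, -0.02]] [(0.096, 91.2), (0.022, 177.2), (0.103, -91.8)]
tap [[0.54, 0.357], [0.553, 0.382], [0.594, 0.362], [0.58, 0.336]] [(0.029, 62.3), (0.046, -26.1), (0.03, -118.4)]
tray [[0.332, 0.266], [0.521, 0.237], [0.535, 0.34]] [(0.191, -8.8), (0.104, 82.6)]
pads [[0.587, -0.022], [0.603, 0.194]] [(0.216, 85.8)]
d2 [[0.568, -0.06], [0.569, 0.001], [0.66, -0.004], [0.662, -0.06]] [(0.061, 89.1), (0.091, -3.6), (0.055, -88.1)]
d1 [[0.595, 0.149], [0.58, 0.211], [0.67, 0.231], [0.685, 0.166]] [(0.064, 103.3), (0.092, 12.6), (0.066, -77.3)]
mat [[0.531, -0.196], [0.671, -0.204], [0.699, 0.25], [0.561, 0.259]] [(0.14, -3.2), (0.455, 86.5), (0.138, 176.2)]
```

>>> jog_arm --pt "0.8 -0.92 -0.13 0 1" --pt "0.8 -0.92 -0.13 0 1" --pt "0.8 -0.92 -0.13 0 1" --pt "0.8 -0.92 -0.13 0 1" --pt "0.8 -0.92 -0.13 0 1" --pt "0.8 -0.92 -0.13 0 1" --pt "0.8 -0.92 -0.13 0 1" --pt "0.8 -0.92 -0.13 0 1" --pt "0.8 -0.92 -0.13 0 1" --pt "0.8 -0.92 -0.13 0 1" --pt "0.8 -0.92 -0.13 0 1" --pt "0.8 -0.92 -0.13 0 1"

```text
clock: 1.35
position: [0.372, -0.1747, 0.2783]
tool_rot: [3.141, -0.0, 0.353]
force: [0.1, 0.6, -0.4]
grip_width: 0.0855
finger_force: 0.0
```

>>> jog_arm --pt "0.8 -0.92 -0.13 0 1" --pt "0.8 -0.92 -0.13 0 1" --pt "0.8 -0.92 -0.13 0 1" --pt "0.8 -0.92 -0.13 0 1" --pt "0.8 -0.92 -0.13 0 1" --pt "0.8 -0.92 -0.13 0 1" --pt "0 0 0 -1 1" --pt "0 0 0 -1 1" --pt "0 0 0 -1 1" --pt "0 0 0 -1 1" --pt "0 0 0 -1 1" --pt "0 0 0 -1 1"

```text
clock: 2.55
position: [0.4496, 0.0289, 0.3014]
tool_rot: [-3.141, 0.0, 0.836]
force: [0.6, 0.2, -0.4]
grip_width: 0.0857
finger_force: 0.0
```

>>> jog_arm --pt "0 0 0 -1 1" --pt "0 0 0 -1 1" --pt "0 0 0 -1 1" --pt "0 0 0 -1 1" --pt "0 0 0 -1 1" --pt "0 0 0 -1 1" --pt "0 0 0 -1 1" --pt "0 0 0 -1 1" --pt "0 0 0 -1 1" --pt "0 0 0 -0.2 1" --pt "0 0 0 0 1" --pt "0 0 0 0 1"

```text
clock: 3.75
position: [0.4497, 0.0289, 0.3015]
tool_rot: [-3.142, 0.0, 1.567]
force: [0.6, 0.2, -0.7]
grip_width: 0.0853
finger_force: 0.0
```

```bash
cat >> h.py <<'E'
def plan(x,y,z,yaw=None):
    s=bot.observe(); p=np.array(s['position']); w=s['tool_rot'][2]; d=np.array([x,y,z])-p
    c,n=np.cos(w),np.sin(w); t=np.array([c*d[0]+n*d[1],n*d[0]-c*d[1],-d[2]])/.03
    print('now',p.round(4),'yaw',round(w,4),'| units',t.round(2),'min rows',round(np.linalg.norm(t)/1.5,1), '| turn', None if yaw is None else round(-((yaw-w+np.pi)%(2*np.pi)-np.pi)/.08,2))
E
python3 - <<'E'
from h import *
import pickle
s,f=grab('wrist','w1.png'); pickle.dump((s,f),open('w1.pkl','wb')); print(s['position'],s['tool_rot'],s['qpos'],s['force'])
im=cv2.imread('pics/w1.png'); cv2.imwrite('pics/w1b.png',cv2.resize(im,(800,500)))
E
```

```text
[0.44966395 0.02891127 0.30147043] [-3.14152063e+00  6.07491895e-06  1.56678949e+00] [ 0.34183688  0.20207768 -0.6211151   1.91996869  0.13424163  1.06046336
 -0.33947102] [ 0.57933889  0.22749614 -0.69276084]
```

View pics/w1b.png

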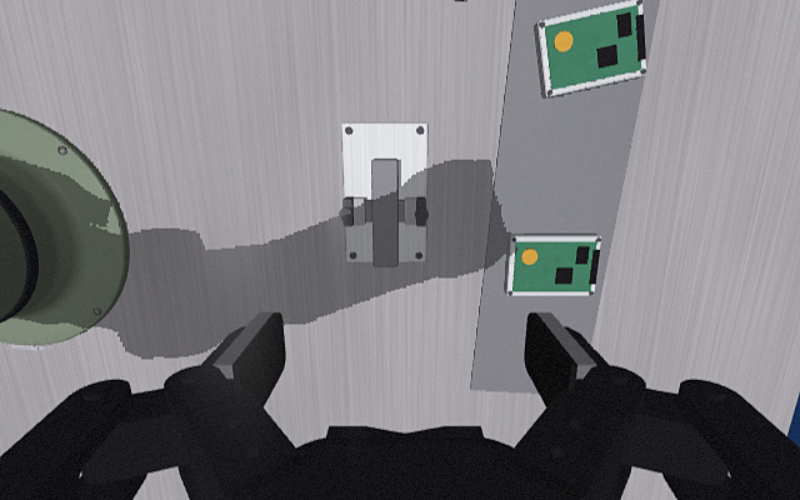

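```bash
python3 - <<'E'
from h import *
import pickle
c=cam(*pickle.load(open('w1.pkl','rb')))
P={'dock':(.01,[(342,124),(428,124),(428.5,263),(344,263)]),'bar':(.044,[(373,159),(399,159),(398.5,266),(373,266)]),'pads':(.0185,[(564,41),(530,257)]),'d2':(.018,[(513,235),(601,236),(597,296),(509,294)])}
for n,(z,l) in P.items():
    q=np.array([px2w(c,u/1.25,v/1.25,z) for u,v in l]); print(n,q[:,:2].round(4).tolist(),q.mean(0).round(4),[ (round(float(np.linalg.norm(d)),3),round(float(np.degrees(np.arctan2(d[1],d[0]))),1)) for d in np.diff(q[:,:2],axis=0)])
plan(.567,.359,.30,2.67)
E
```

```text
dock [[0.3862, 0.1139], [0.475, 0.1137], [0.4775, -0.0359], [0.3821, -0.0357]] [0.4302 0.039  0.01  ] [(0.089, -0.1), (0.15, -89.0), (0.095, 179.9)]
bar [[0.42, 0.0798], [0.4452, 0.0797], [0.4441, -0.029], [0.4175, -0.0289]] [0.4317 0.0254 0.044 ] [(0.025, -0.1), (0.109, -90.6), (0.027, 179.9)]
pads [[0.6044, 0.1891], [0.5887, -0.0268]] [0.5966 0.0812 0.0185] [(0.216, -94.1)]
d2 [[0.5684, -0.002], [0.6643, -0.0034], [0.6685, -0.073], [0.5686, -0.0704]] [ 0.6175 -0.0372  0.018 ] [(0.096, -0.8), (0.07, -86.6), (0.1, 178.5)]
now [0.4496 0.0289 0.3015] yaw 1.5672 | units [11.02  3.87  0.05] min rows 7.8 | turn -13.79
```

>>> jog_arm --pt "0.92 0.32 0.14 0 1" --pt "0.92 0.32 0.14 0 1" --pt "0.92 0.32 0.14 0 1" --pt "0.92 0.32 0.14 0 1" --pt "0.92 0.32 0.14 0 1" --pt "0.92 0.32 0.14 0 1" --pt "0.92 0.32 0.14 0 1" --pt "0.92 0.32 0.14 0 1" --pt "0.92 0.32 0.14 0 1" --pt "0.92 0.32 0.14 0 1" --pt "0.92 0.32 0.14 0 1" --pt "0.92 0.32 0.14 0 1"

```text
clock: 5.0
position: [0.5659, 0.361, 0.2506]
tool_rot: [-3.141, 0.0, 1.567]
force: [0.7, -0.7, 0.3]
grip_width: 0.0853
finger_force: 0.0
```

>>> jog_arm --pt "0 0 0 -1 1" --pt "0 0 0 -1 1" --pt "0 0 0 -1 1" --pt "0 0 0 -1 1" --pt "0 0 0 -1 1" --pt "0 0 0 -1 1" --pt "0 0 0 -1 1" --pt "0 0 0 -1 1" --pt "0 0 0 -1 1" --pt "0 0 0 -1 1" --pt "0 0 0 -1 1" --pt "0 0 0 -1 1"

```text
clock: 6.2
position: [0.5656, 0.3599, 0.2509]
tool_rot: [-3.141, -0.0, 2.531]
force: [0.3, 0.6, 0.6]
grip_width: 0.0855
finger_force: 0.0
```

>>> jog_arm --pt "0 0 0 -1 1" --pt "0 0 0 -0.8 1" --pt "0 0 0 0 1" --pt "0 0 0 0 1"

```text
clock: 6.6
position: [0.5656, 0.3599, 0.2509]
tool_rot: [-3.141, -0.0, 2.67]
force: [0.2, -0.4, 0.5]
grip_width: 0.0855
finger_force: 0.0
```

```bash
python3 - <<'E'
from h import *
import pickle
s,f=grab('wrist','w2.png'); pickle.dump((s,f),open('w2.pkl','wb')); print(s['position'],s['tool_rot'],s['qpos'],s['force'])
im=cv2.imread('pics/w2.png'); cv2.imwrite('pics/w2b.png',cv2.resize(im,(800,500)))
E
```

```text
[0.56558998 0.35985743 0.25093673] [-3.14140392e+00 -1.68896838e-04  2.67004148e+00] [-0.15412395  0.70540153 -0.85926907  1.4153801   0.54061582  1.26587307
  0.0433293 ] [ 0.20656155 -0.39072256  0.53638112]
```

View pics/w2b.png

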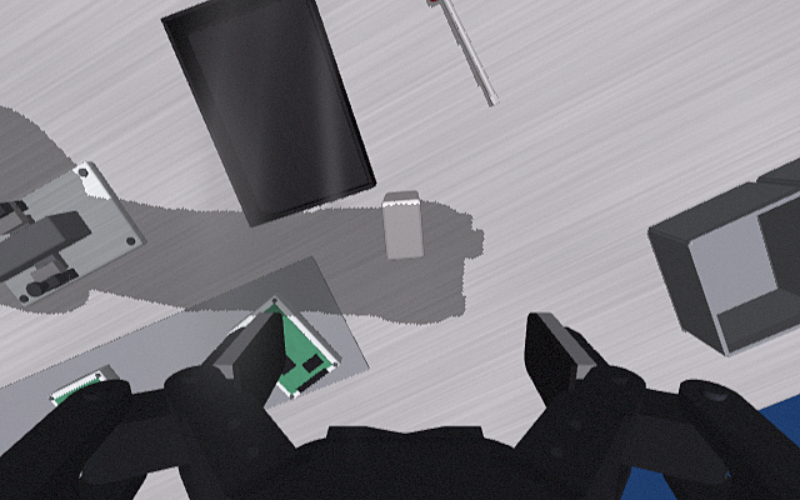

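```bash
python3 - <<'E'
from h import *
import pickle
c=cam(*pickle.load(open('w2.pkl','rb')))
P={'tap':(.07,[(383,204),(421,203),(423.5,257),(387,260)]),'tray':(.035,[(162,18),(252,226),(376,185),(317,0)])}
for n,(z,l) in P.items():
    q=np.array([px2w(c,u/1.25,v/1.25,z) for u,v in l]); print(n,q[:,:2].round(4).tolist(),q.mean(0).round(4),[ (round(float(np.linalg.norm(d)),3),round(float(np.degrees(np.arctan2(d[1],d[0]))),1)) for d in np.diff(q[:,:2],axis=0)])
q=[px2w(c,u/1.25,v/1.25,.07) for u,v in P['tap'][1]]; m=np.mean(q,0)
plan(m[0],m[1],.026)
E
```

```text
tap [[0.5411, 0.3519], [0.5542, 0.3796], [0.5958, 0.3614], [0.5843, 0.3329]] [0.5689 0.3565 0.07  ] [(0.031, 64.6), (0.045, -23.7), (0.031, -112.0)]
tray [[0.3324, 0.2596], [0.5085, 0.2322], [0.5269, 0.3502], [0.3776, 0.3766]] [0.4363 0.3047 0.035 ] [(0.178, -8.8), (0.119, 81.1), (0.152, 170.0)]
now [0.5656 0.3599 0.251 ] yaw 2.6704 | units [-0.15 -0.05  7.5 ] min rows 5.0 | turn None
```

>>> jog_arm --pt "-0.07 -0.06 0.5 -0.5 1" --pt "0 0 1 0 1" --pt "0 0 1 0 1" --pt "0 0 1 0 1" --pt "0 0 1 0 1" --pt "0 0 1 0 1" --pt "0 0 1 0 1" --pt "0 0 0.6 0 1" --pt "0 0 0.27 0 1" --pt "0 0 0 0 1" --newtons 70

```text
clock: 7.65
position: [0.5665, 0.3574, 0.0297]
tool_rot: [-3.141, -0.0, 2.712]
force: [-0.2, 0.5, 0.9]
grip_width: 0.0857
finger_force: 0.0
```

>>> jog_arm --pt "0 0 0 0 0" --pt "0 0 0 0 0" --pt "0 0 0 0 0" --pt "0 0 0 0 0" --pt "0 0 0 0 0" --pt "0 0 0 0 0" --pt "0 0 0 0 0" --pt "0 0 0 0 0"

```text
clock: 8.45
position: [0.5671, 0.3576, 0.031]
tool_rot: [3.141, 0.001, 2.713]
force: [-0.8, -1.5, 8.1]
grip_width: 0.0313
finger_force: 68.8
```

```bash
python3 - <<'E'
from h import *
plan(.431,-.085,.2,1.567)
E
```

```text
now [0.5671 0.3576 0.031 ] yaw 2.7125 | units [ -2.01 -15.3   -5.63] min rows 11.0 | turn 14.32
```

>>> jog_arm --pt "0 0 -0.5 0 0" --pt "0 0 -1 0 0" --pt "0 0 -1 0 0" --pt "0 0 -1 0 0" --pt "0 0 -1 0 0" --pt "0 0 -1 0 0" --pt "0 -0.5 0 0 0" --pt "-0.125 -0.95 0 0 0" --pt "-0.125 -0.95 0 0 0" --pt "-0.125 -0.95 0 0 0" --pt "-0.125 -0.95 0 0 0" --pt "-0.125 -0.95 0 0 0"

```text
clock: 9.65
position: [0.5176, 0.2052, 0.1959]
tool_rot: [3.142, 0.001, 2.713]
force: [0.7, 0.1, -0.1]
grip_width: 0.0317
finger_force: 68.7
```

>>> jog_arm --pt "-0.125 -0.95 0 0 0" --pt "-0.125 -0.95 0 0 0" --pt "-0.125 -0.95 0 0 0" --pt "-0.125 -0.95 0 0 0" --pt "-0.125 -0.95 0 0 0" --pt "-0.125 -0.95 0 0 0" --pt "-0.125 -0.95 0 0 0" --pt "-0.125 -0.95 0 0 0" --pt "-0.125 -0.95 0 0 0" --pt "-0.125 -0.95 0 0 0" --pt "0 -0.5 0 0 0" --pt "0 0 0 0.5 0"

```text
clock: 10.85
position: [0.4266, -0.0842, 0.1956]
tool_rot: [-3.14, 0.0, 2.67]
force: [0.0, 0.5, -0.5]
grip_width: 0.0317
finger_force: 68.7
```

>>> jog_arm --pt "0 0 0 1 0" --pt "0 0 0 1 0" --pt "0 0 0 1 0" --pt "0 0 0 1 0" --pt "0 0 0 1 0" --pt "0 0 0 1 0" --pt "0 0 0 1 0" --pt "0 0 0 1 0" --pt "0 0 0 1 0" --pt "0 0 0 1 0" --pt "0 0 0 1 0" --pt "0 0 0 1 0"

```text
clock: 12.05
position: [0.4275, -0.0819, 0.1959]
tool_rot: [3.141, 0.001, 1.71]
force: [0.2, 0.6, -2.1]
grip_width: 0.0315
finger_force: 68.5
```

>>> jog_arm --pt "0 0 0 1 0" --pt "0 0 0 0.83 0" --pt "0 0 0 0 0" --pt "0 0 0 0 0"

```text
clock: 12.45
position: [0.4276, -0.082, 0.1955]
tool_rot: [3.141, 0.0, 1.569]
force: [0.4, 0.4, -1.1]
grip_width: 0.0313
finger_force: 68.5
```

```bash
python3 - <<'E'
from h import *
plan(.431,-.085,.046,1.566)
s,f=grab('wrist','w3.png'); print(s['force'],s['grip_width'])
im=cv2.imread('pics/w3.png'); cv2.imwrite('pics/w3b.png',cv2.resize(im,(800,500)))
E
```

```text
now [ 0.4276 -0.082   0.1955] yaw 1.5688 | units [-0.1   0.11  4.98] min rows 3.3 | turn 0.04
[ 0.41168483  0.37118129 -1.12751782] 0.03130684491230486
```

View pics/w3b.png

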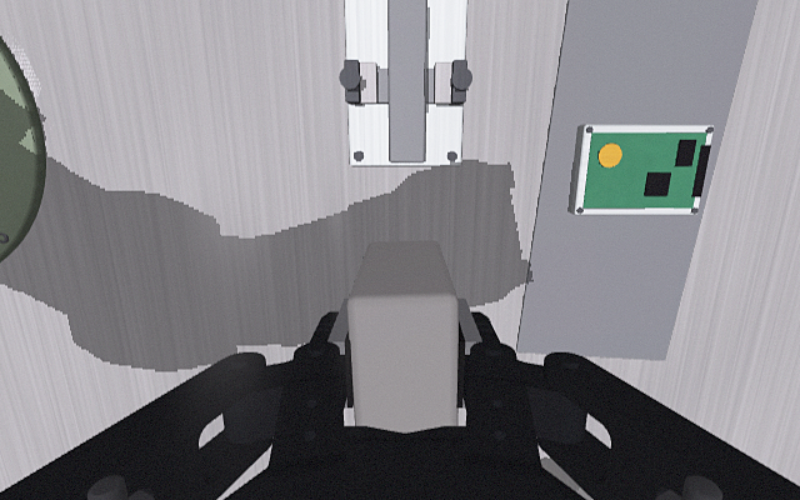

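>>> jog_arm --pt "0 0.11 1 0 0" --pt "0 0 1 0 0" --pt "0 0 1 0 0" --pt "0 0 1 0 0" --pt "0 0 0.7 0 0" --pt "0 0 0.3 0 0" --pt "0 0 0 0 0" --pt "0.3 0 0 0 0" --pt "0.3 0 0 0 0" --pt "0 0 0 0 0"

```text
clock: 13.5
position: [0.4316, -0.0626, 0.0459]
tool_rot: [3.14, -0.0, 1.568]
force: [0.3, -0.7, -2.3]
grip_width: 0.0312
finger_force: 68.7
```

```bash
python3 - <<'E'
from h import *
plan(.431,-.055,.046,1.566)
E
```

```text
now [ 0.4316 -0.0626  0.0459] yaw 1.5683 | units [ 0.25 -0.02 -0.  ] min rows 0.2 | turn 0.03
```

>>> jog_arm --pt "0.1 0 0 0 0" --pt "0.1 0 0 0 0" --pt "0.1 0 0 0 0" --pt "0.1 0 0 0 0" --pt "0.1 0 0 0 0" --pt "0.1 0 0 0 0" --pt "0 0 0 0 0"

```text
clock: 14.2
position: [0.4312, -0.0467, 0.0452]
tool_rot: [3.141, 0.001, 1.566]
force: [1.1, -5.4, 0.2]
grip_width: 0.0314
finger_force: 68.3
```

>>> jog_arm --pt "0.1 0 0 0 0" --pt "0.1 0 0 0 0" --pt "0.1 0 0 0 0" --pt "0.1 0 0 0 0" --pt "0.1 0 0 0 0" --pt "0.1 0 0 0 0" --pt "0 0 0 0 0"

```text
clock: 14.9
position: [0.431, -0.029, 0.0451]
tool_rot: [-3.141, 0.002, 1.565]
force: [0.3, -7.1, 2.5]
grip_width: 0.0315
finger_force: 69.3
```

>>> jog_arm --pt "0.1 0 0 0 0" --pt "0.1 0 0 0 0" --pt "0.1 0 0 0 0" --pt "0 0 0 0 0"

```text
clock: 15.3
position: [0.4311, -0.0185, 0.045]
tool_rot: [3.142, -0.0, 1.567]
force: [-0.3, -0.4, -1.0]
grip_width: 0.0316
finger_force: 68.7
```

```bash
python3 - <<'E'
from h import *
import pickle
s,f=grab('wrist','w4.png'); pickle.dump((s,f),open('w4.pkl','wb'));print(s['force'],s['position'])
s,f=grab('scene','s4.png')
im=cv2.imread('pics/s4.png')[150:250,300:420]; im2=cv2.imread('pics/w4.png')
a=cv2.resize(im,(480,400),interpolation=cv2.INTER_CUBIC); b=im2[0:300,160:480][:, :]
o=np.zeros((400,800,3),np.uint8);o[:,:480]=a;o[:300,480:]=b;cv2.imwrite('pics/c4.png',o)
E
```

```text
[-0.2833651  -0.36679646 -1.00948268] [ 0.431142   -0.01848695  0.04499218]
```

View pics/c4.png

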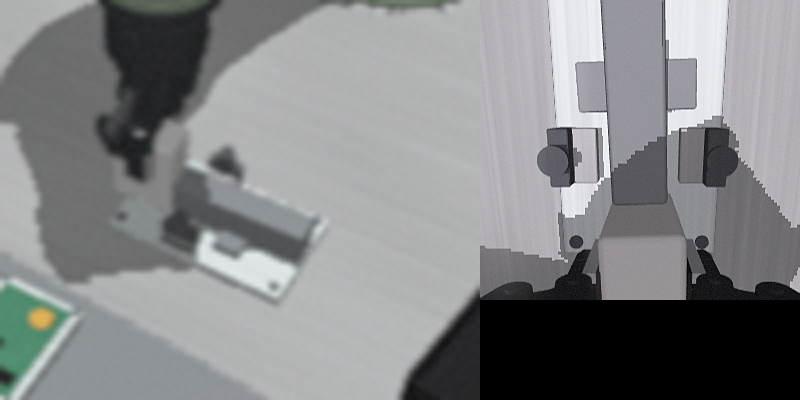

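>>> jog_arm --pt "-0.4 0 0 0 0" --pt "-0.8 0 0 0 0" --pt "-0.9 0 0 0 0" --pt "-0.8 0 0 0 0" --pt "-0.6 0 0 0 0" --pt "-0.2 0 0 0 0" --pt "0 0 0.2 0 0" --pt "0 0 0.15 0 0" --pt "0 0 0.1 0 0" --pt "0 0 0 0 0"

```text
clock: 16.4
position: [0.4306, -0.1291, 0.0311]
tool_rot: [-3.141, -0.0, 1.568]
force: [0.2, -0.5, -1.9]
grip_width: 0.0315
finger_force: 68.8
```

>>> jog_arm --pt "0 0 0.03 0 0" --pt "0 0 0 0 0"

```text
clock: 16.6
position: [0.4307, -0.1292, 0.0309]
tool_rot: [-3.142, 0.0, 1.568]
force: [-4.7, 3.7, 15.9]
grip_width: 0.0316
finger_force: 70.4
```

>>> jog_arm --pt "0 0 -0.02 0 0.6" --pt "0 0 0 0 1" --pt "0 0 0 0 1" --pt "0 0 0 0 1" --pt "0 0 0 0 1" --pt "0 0 0 0 1" --pt "0 0 -0.4 0 1" --pt "0 0 -0.8 0 1" --pt "0 0 -1 0 1" --pt "0 0 -1 0 1" --pt "0 0 -1 0 1" --pt "0 0 0 0 1"

```text
clock: 17.8
position: [0.432, -0.1304, 0.161]
tool_rot: [3.137, 0.002, 1.566]
force: [0.2, -0.5, -0.2]
grip_width: 0.0855
finger_force: 0.0
```

>>> jog_arm --pt "0.6 0 0 0 1" --pt "0.97 0 0 0 1" --pt "0.97 0 0 0 1" --pt "0.97 0 0 0 1" --pt "0.97 0 0 0 1" --pt "0.97 0 0 0 1" --pt "0.6 0 0 0 1" --pt "0.3 0 0 0 1" --pt "0 0 0 0 1" --pt "0 0 0 0 1"

```text
clock: 18.8
position: [0.4314, 0.0595, 0.1572]
tool_rot: [-3.141, 0.0, 1.566]
force: [0.5, -0.0, -0.3]
grip_width: 0.0855
finger_force: 0.0
```

```bash
python3 - <<'E'
from h import *
import pickle
s,f=grab('wrist','w5.png'); pickle.dump((s,f),open('w5.pkl','wb'))
im=cv2.imread('pics/w5.png'); cv2.imwrite('pics/w5b.png',cv2.resize(im,(800,500)))
plan(.431,.0655,.023)
E
```

```text
now [0.4314 0.0593 0.1572] yaw 1.5653 | units [ 0.21 -0.01  4.47] min rows 3.0 | turn None
```

View pics/w5b.png

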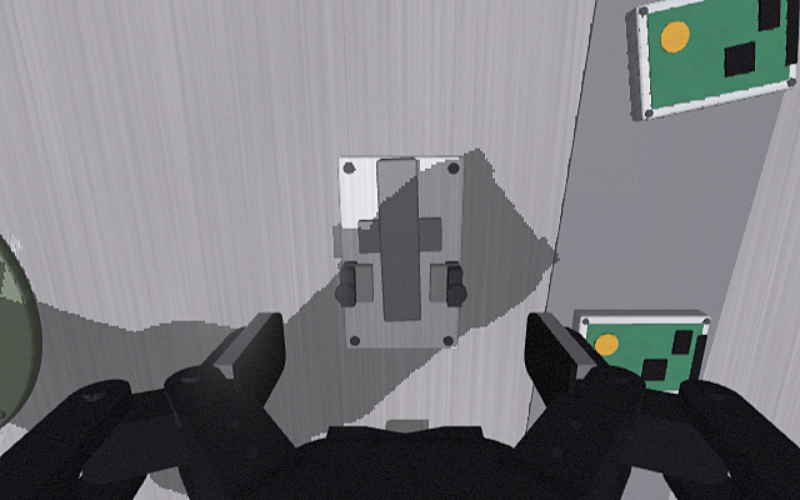

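```bash
python3 - <<'E'
from h import *
import pickle
c=cam(*pickle.load(open('w5.pkl','rb')))
P={'bar':(.044,[(377,159),(418,159),(420,320),(383,320)]),'dock':(.01,[(339,157),(463,155.5),(457.5,348),(345.5,348)]),'pads':(.0185,[(675.5,37),(606,345)])}
for n,(z,l) in P.items():
    q=np.array([px2w(c,u/1.25,v/1.25,z) for u,v in l]); print(n,q[:,:2].round(4).tolist(),q.mean(0).round(4),[ (round(float(np.linalg.norm(d)),3),round(float(np.degrees(np.arctan2(d[1],d[0]))),1)) for d in np.diff(q[:,:2],axis=0)])
E
```

```text
bar [[0.4151, 0.1152], [0.4405, 0.1151], [0.4425, 0.0065], [0.4169, 0.0066]] [0.4288 0.0609 0.044 ] [(0.025, -0.2), (0.109, -88.9), (0.026, 179.8)]
dock [[0.3861, 0.1155], [0.4733, 0.1162], [0.4741, -0.0335], [0.3845, -0.0331]] [0.4295 0.0413 0.01  ] [(0.087, 0.5), (0.15, -89.7), (0.09, 179.8)]
pads [[0.6044, 0.1892], [0.5879, -0.0267]] [0.5962 0.0812 0.0185] [(0.216, -94.4)]
```

>>> jog_arm --pt "0.17 -0.08 0.5 0 1" --pt "0 0 1 0 1" --pt "0 0 1 0 1" --pt "0 0 1 0 1" --pt "0 0 0.6 0 1" --pt "0 0 0.3 0 1" --pt "0 0 0.07 0 1" --pt "0 0 0 0 1" --newtons 70

```text
clock: 19.65
position: [0.4293, 0.0652, 0.0235]
tool_rot: [3.141, 0.0, 1.566]
force: [-0.4, -0.7, 1.4]
grip_width: 0.0856
finger_force: 0.0
```

>>> jog_arm --pt "0 0 0 0 0" --pt "0 0 0 0 0" --pt "0 0 0 0 0" --pt "0 0 0 0 0" --pt "0 0 0 0 0" --pt "0 0 0 0 0" --pt "0 0 0 0 0" --pt "0 0 0 0 0" --pt "0 0 0 0 0"

```text
clock: 20.55
position: [0.4293, 0.0655, 0.0236]
tool_rot: [3.141, 0.0, 1.567]
force: [-2.6, -1.0, 16.2]
grip_width: 0.0246
finger_force: 68.5
```

>>> jog_arm --pt "0 0 -0.2 0 0" --pt "0 0 -0.5 0 0" --pt "0 0 -1 0 0" --pt "0 0 -1 0 0" --pt "0 0 -1 0 0" --pt "0 0 -0.8 0 0" --pt "0 0 0 0 0" --pt "0.5 0 0 0 0" --pt "0.9 0.04 0 0 0" --pt "0.9 0.04 0 0 0" --pt "0.9 0.04 0 0 0" --pt "0.9 0.04 0 0 0"

```text
clock: 21.75
position: [0.434, 0.1893, 0.1575]
tool_rot: [-3.141, 0.0, 1.566]
force: [-0.5, -0.9, -0.9]
grip_width: 0.0249
finger_force: 69.7
```

>>> jog_arm --pt "0.9 0.04 0 0 0" --pt "0.9 0.04 0 0 0" --pt "0.9 0 0 0 0" --pt "0.9 0 0 0 0" --pt "0.3 0 0 0 0" --pt "0 0 0 -0.5 0" --pt "0 0 0 -0.95 0" --pt "0 0 0 -0.95 0" --pt "0 0 0 -0.95 0" --pt "0 0 0 -0.95 0" --pt "0 0 0 -0.95 0" --pt "0 0 0 -0.95 0"

```text
clock: 22.95
position: [0.4372, 0.3047, 0.1575]
tool_rot: [-3.141, 0.0, 2.065]
force: [-1.1, 0.0, -2.2]
grip_width: 0.0246
finger_force: 69.5
```

>>> jog_arm --pt "0 0 0 -0.95 0" --pt "0 0 0 -0.95 0" --pt "0 0 0 -0.95 0" --pt "0 0 0 -0.95 0" --pt "0 0 0 -0.95 0" --pt "0 0 0 -0.95 0" --pt "0 0 0 -0.95 0" --pt "0 0 0 -0.95 0" --pt "0 0 0 -0.95 0" --pt "0 0 0 -0.95 0" --pt "0 0 0 -0.95 0" --pt "0 0 0 -0.95 0"

```text
clock: 24.15
position: [0.4372, 0.3047, 0.1575]
tool_rot: [-3.141, -0.001, 2.977]
force: [0.3, -0.5, -2.9]
grip_width: 0.0247
finger_force: 69.5
```

```bash
python3 - <<'E'
from h import *
plan(.436,.305,.1,2.985)
s,f=grab('wrist','w6.png'); print(s['grip_width'],s['force'])
im=cv2.imread('pics/w6.png'); cv2.imwrite('pics/w6b.png',cv2.resize(im,(640,400)))
E
```

```text
now [0.4372 0.3047 0.1575] yaw 2.9773 | units [0.04 0.   1.92] min rows 1.3 | turn -0.1
0.024729883726608018 [ 0.31613119 -0.47523841 -2.88880549]
```

View pics/w6b.png

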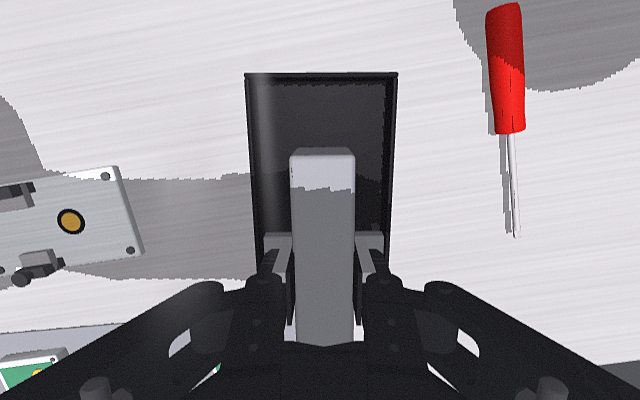

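>>> jog_arm --pt "0 0 0.5 0 0" --pt "0 0 1 0 0" --pt "0 0 1 0 0" --pt "0 0 1 0 0" --pt "0 0 0.7 0 0" --pt "0 0 0.35 0 0" --pt "0 0 0.03 0 0" --pt "0 0 0 0 0" --pt "0 0 0.04 0 0" --pt "0 0 0 0 0"

```text
clock: 25.2
position: [0.4378, 0.3056, 0.0201]
tool_rot: [3.141, 0.001, 2.974]
force: [-0.7, 1.1, -1.6]
grip_width: 0.0247
finger_force: 69.6
```

>>> jog_arm --pt "0 0 0.02 0 0" --pt "0 0 0 0 0"

```text
clock: 25.4
position: [0.4376, 0.3054, 0.0191]
tool_rot: [3.141, 0.0, 2.974]
force: [0.9, -0.1, -2.8]
grip_width: 0.0247
finger_force: 69.6
```

```bash
python3 - <<'E'
from h import *
s=bot.observe(); f=bot.grab_frame('wrist')
s={'tool_rot':[-3.141,-.001,2.9773],'position':[.4372,.3047,.1575]}
print(px2w(cam(s,f),71,221,.0105))
E
```

```text
[0.4292999  0.06134298 0.0105    ]
```

>>> jog_arm --pt "0 0 0.04 0 0" --pt "0 0 0 0 0"

```text
clock: 25.65
position: [0.4374, 0.3055, 0.0177]
tool_rot: [3.142, 0.0, 2.974]
force: [0.4, 0.6, -0.6]
grip_width: 0.0245
finger_force: 69.8
```

>>> jog_arm --pt "0 0 0.03 0 0" --pt "0 0 0 0 0"

```text
clock: 25.85
position: [0.4375, 0.3055, 0.0177]
tool_rot: [-3.141, 0.001, 2.974]
force: [-5.2, -5.6, 22.4]
grip_width: 0.0245
finger_force: 72.6
```

>>> jog_arm --pt "0 0 0 0 0.3" --pt "0 0 0 0 0.5" --pt "0 0 0 0 0.5" --pt "0 0 0 0 0.5" --pt "0 0 0 0 0.5" --pt "0 0 -0.3 0 0.5" --pt "0 0 -0.8 0 0.5" --pt "0 0 -1 0 0.5" --pt "0 0 -1 0 0.5" --pt "0 0 -1 0.5 1" --pt "0 0 -1 1 1" --pt "0 0 -1 1 1"

```text
clock: 27.05
position: [0.437, 0.3055, 0.2016]
tool_rot: [3.141, -0.0, 2.772]
force: [-0.1, -0.4, 0.2]
grip_width: 0.0836
finger_force: 0.0
```

>>> jog_arm --pt "0 0 -1 1 1" --pt "0 0 -1 1 1" --pt "0 0 -1 1 1" --pt "0 0 -0.5 1 1" --pt "0 0 0 1 1" --pt "0 0 0 1 1" --pt "0 0 0 1 1" --pt "0 0 0 1 1" --pt "0 0 0 1 1" --pt "0 0 0 1 1" --pt "0 0 0 1 1" --pt "0 0 0 1 1"

```text
clock: 28.25
position: [0.4369, 0.3056, 0.3054]
tool_rot: [3.142, -0.0, 1.812]
force: [0.3, 0.5, -0.6]
grip_width: 0.0853
finger_force: 0.0
```

```bash
python3 - <<'E'
from h import *
import pickle
plan(.40,-.29,.30,1.57)
s,f=grab('wrist','w7.png'); pickle.dump((s,f),open('w7.pkl','wb'));print(s['force'])
s,f=grab('scene','s7.png')
a=cv2.imread('pics/w7.png'); b=cv2.imread('pics/s7.png')
o=np.zeros((400,800,3),np.uint8); o[:400,:480]=cv2.resize(a,(480,300))[:0].shape and 0 if 0 else 0
o[:300,:480]=cv2.resize(a,(480,300)); o[:320,480:]=cv2.resize(b[170:310,350:490],(320,320)); cv2.imwrite('pics/c7.png',o)
E
```

```text
now [0.4369 0.3056 0.3054] yaw 1.8118 | units [-18.98  -5.93   0.18] min rows 13.3 | turn 3.02
[ 0.32733183  0.53593876 -0.56201299]
```

View pics/c7.png

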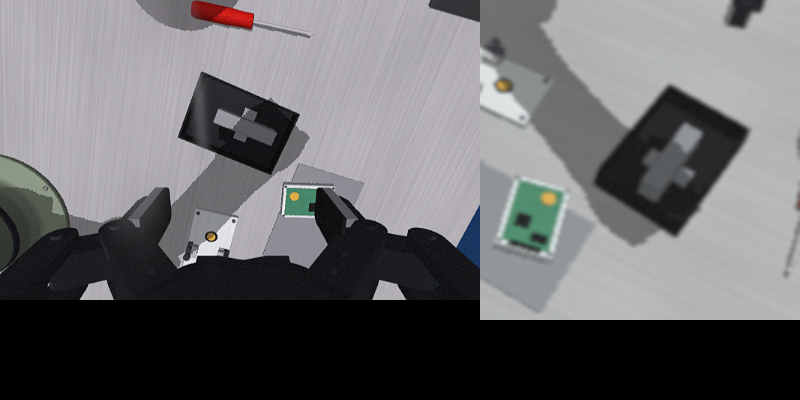

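>>> jog_arm --pt "0 0 0 1 1" --pt "0 0 0 1 1" --pt "0 0 0 1 1" --pt "-0.94 -0.06 0 0 1" --pt "-0.94 -0.06 0 0 1" --pt "-0.94 -0.06 0 0 1" --pt "-0.94 -0.06 0 0 1" --pt "-0.94 -0.06 0 0 1" --pt "-0.94 -0.06 0 0 1" --pt "-0.94 -0.06 0 0 1" --pt "-0.94 -0.06 0 0 1" --pt "-0.94 -0.06 0 0 1"

```text
clock: 29.55
position: [0.4216, 0.0507, 0.3051]
tool_rot: [3.141, 0.0, 1.578]
force: [1.3, -0.5, 0.0]
grip_width: 0.0853
finger_force: 0.0
```

>>> jog_arm --pt "-0.94 -0.06 0 0 1" --pt "-0.94 -0.06 0 0 1" --pt "-0.94 -0.06 0 0 1" --pt "-0.94 -0.06 0 0 1" --pt "-0.94 -0.06 0 0 1" --pt "-0.94 -0.06 0 0 1" --pt "-0.94 -0.06 0 0 1" --pt "-0.94 -0.06 0 0 1" --pt "-0.94 -0.06 0 0 1" --pt "-0.94 -0.06 0 0 1" --pt "-0.94 -0.06 0 0 1" --pt "0 0 0 0 1"

```text
clock: 30.75
position: [0.4026, -0.2615, 0.3046]
tool_rot: [-3.141, -0.0, 1.573]
force: [-0.9, 1.1, -0.3]
grip_width: 0.0856
finger_force: 0.0
```

```bash
python3 - <<'E'
from h import *
import pickle
s,f=grab('wrist','w8.png'); pickle.dump((s,f),open('w8.pkl','wb'));print(s['force'],s['position'],s['tool_rot'],s['qpos'])
cv2.imwrite('pics/w8b.png',cv2.resize(cv2.imread('pics/w8.png'),(800,500)))
E
```

```text
[-0.86834996  1.12985439 -0.26673499] [ 0.40256944 -0.26149551  0.30464305] [-3.14110850e+00 -4.18553896e-06  1.57338950e+00] [ 0.90953552  0.24472527 -0.54884235  1.85246457  0.14370803  1.08396622
  0.30900395]
```

View pics/w8b.png

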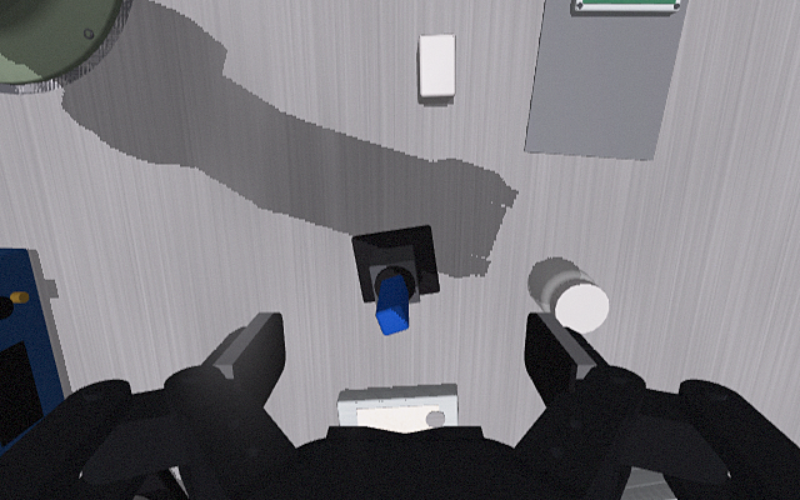

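```bash
python3 - <<'E'
from h import *
cv2.imwrite('pics/w8c.png',cv2.resize(cv2.imread('pics/w8.png')[175:275,275:360],None,fx=6,fy=6,interpolation=cv2.INTER_CUBIC))
E
```

```text
(no output)
```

View pics/w8c.png

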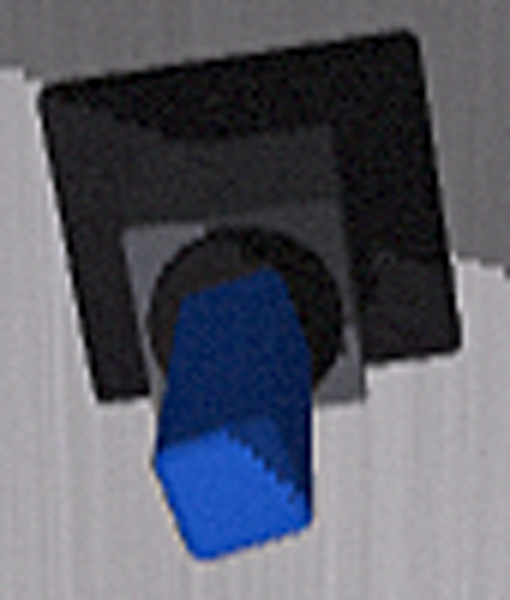

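```bash
python3 - <<'E'
from h import *
import pickle
c=cam(*pickle.load(open('w8.pkl','rb')))
P={'handle':(.161,[(157,455),(275,415),(310,525),(200,558)]),'collar':(.081,[(148,315),(342,315)]),'base':(.012,[(42,97),(412,35),(460,350),(100,402)]),'jar':(.085,[])}
for n,(z,l) in P.items():
    if not l: continue
    q=np.array([px2w(c,275+u/6,175+v/6,z) for u,v in l]); print(n,q[:,:2].round(4).tolist(),q.mean(0).round(4),[ (round(float(np.linalg.norm(d)),3),round(float(np.degrees(np.arctan2(d[1],d[0]))),1)) for d in np.diff(np.vstack([q,q[:1]])[:,:2],axis=0)])
print('jar',px2w(c,582/1.25,308/1.25,.085))
E
```

```text
handle [[0.3818, -0.323], [0.4008, -0.316], [0.4065, -0.3352], [0.3886, -0.3411]] [ 0.3944 -0.3288  0.161 ] [(0.02, 20.2), (0.02, -73.4), (0.019, -161.6), (0.019, 110.5)]
collar [[0.3746, -0.3277], [0.4137, -0.3276]] [ 0.3941 -0.3277  0.081 ] [(0.039, 0.2), (0.039, -179.8)]
base [[0.3455, -0.2989], [0.4311, -0.2839], [0.4442, -0.3609], [0.3574, -0.3747]] [ 0.3946 -0.3296  0.012 ] [(0.087, 9.9), (0.078, -80.3), (0.088, -171.0), (0.077, 98.9)]
jar [ 0.57611305 -0.3497812   0.085     ]
```

>>> jog_arm --pt "0 0 0 -0.8 1" --pt "0 0 0 -0.9 1" --pt "0 0 0 -0.9 1" --pt "0 0 0 -0.9 1" --pt "0 0 0 -0.6 1" --pt "0 0 0 0 1"

```text
clock: 31.4
position: [0.4036, -0.2576, 0.305]
tool_rot: [3.141, -0.0, 1.906]
force: [-0.6, 0.8, 0.4]
grip_width: 0.0855
finger_force: 0.0
```

```bash
python3 - <<'E'
from h import *
plan(.3943,-.3285,.20,1.9)
E
```

```text
now [ 0.4036 -0.2576  0.305 ] yaw 1.9061 | units [-2.13 -1.07  3.5 ] min rows 2.8 | turn 0.08
```

>>> jog_arm --pt "-0.5 -0.25 0 0 1" --pt "-0.6 -0.3 0 0 1" --pt "-0.6 -0.3 0 0 1" --pt "-0.43 -0.22 0.5 0 1" --pt "0 0 1 0 1" --pt "0 0 1 0 1" --pt "0 0 0.7 0 1" --pt "0 0 0.3 0 1" --pt "0 0 0 0 1" --pt "0 0 0 0 1"

```text
clock: 32.4
position: [0.3942, -0.3297, 0.2004]
tool_rot: [3.141, 0.0, 1.902]
force: [0.3, -0.2, -0.4]
grip_width: 0.0856
finger_force: 0.0
```

```bash
python3 - <<'E'
from h import *
plan(.3943,-.3285,.10,1.9)
s,f=grab('wrist','w9.png')
c=cam(s,f); p=f['pixels'].astype(int); m=(p[:,:,2]>p[:,:,0]+60)
m[:, :200]=0; m[:,440:]=0
k,l,st,ce=cv2.connectedComponentsWithStats(m.astype(np.uint8)); print(st[1:][st[1:,4]>50])
i=1+np.argmax(st[1:,4]); ys,xs=np.nonzero(l==i); r=cv2.minAreaRect(np.float32(np.c_[xs,ys])); b=cv2.boxPoints(r); print(b.round(1).tolist())
print([w2px(c,(x,y,z)).round(1).tolist() for x,y,z in [(.3943,-.3285,.161),(.3943,-.3285,.081)]])
cv2.imwrite('pics/w9c.png',cv2.resize(p[100:400,160:480][:,:,::-1].astype(np.uint8),(640,600)))
E
```

```text
now [ 0.3942 -0.3297  0.2004] yaw 1.9023 | units [0.04 0.02 3.35] min rows 2.2 | turn 0.03
[[ 305  183   36   58 1889]]
[[305.0, 183.0], [340.0, 183.0], [340.0, 240.0], [305.0, 240.0]]
[[324.2, 224.9], [323.9, 193.5]]
```

View pics/w9c.png

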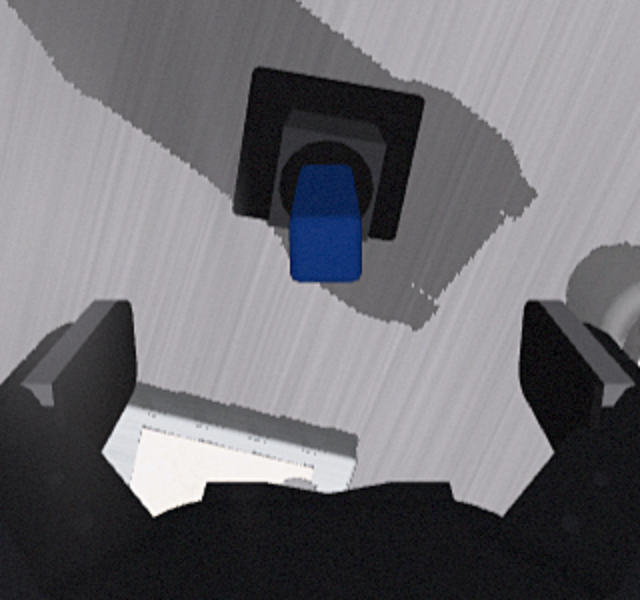

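>>> jog_arm --pt "0.04 0 0.5 0 1" --pt "0 0 1 0 1" --pt "0 0 1 0 1" --pt "0 0 0.6 0 1" --pt "0 0 0.25 0 1" --pt "0 0 0 0 1" --newtons 60

```text
clock: 33.05
position: [0.3936, -0.3285, 0.0995]
tool_rot: [-3.142, -0.0, 1.902]
force: [-0.4, 0.3, -0.6]
grip_width: 0.0853
finger_force: 0.0
```

>>> jog_arm --pt "0 0 0 0 0" --pt "0 0 0 0 0" --pt "0 0 0 0 0" --pt "0 0 0 0 0" --pt "0 0 0 0 0" --pt "0 0 0 0 0" --pt "0 0 0 0 0" --pt "0 0 0 0 0" --pt "0 0 0 0 0"

```text
clock: 33.95
position: [0.3935, -0.3286, 0.0998]
tool_rot: [3.142, 0.001, 1.902]
force: [-2.2, 1.6, 7.7]
grip_width: 0.0211
finger_force: 58.0
```

>>> jog_arm --pt "0 0 -0.3 0 0" --pt "0 0 -0.7 0 0" --pt "0 0 -1 0 0" --pt "0 0 -1 0 0" --pt "0 0 -1 0 0" --pt "0 0 -0.7 0 0" --pt "0 0 -0.3 0 0" --pt "0 0 0 0 0"

```text
clock: 34.75
position: [0.3936, -0.3286, 0.2502]
tool_rot: [3.141, 0.001, 1.902]
force: [0.5, 0.1, -1.7]
grip_width: 0.0214
finger_force: 58.5
```

```bash
python3 - <<'E'
from h import *
plan(.4295,.0,.25)
E
```

```text
now [ 0.3936 -0.3286  0.2502] yaw 1.9022 | units [9.97 4.69 0.01] min rows 7.3 | turn None
```

>>> jog_arm --pt "0.5 0.22 0 0 0" --pt "0.95 0.43 0 0 0" --pt "0.95 0.43 0 0 0" --pt "0.95 0.43 0 0 0" --pt "0.95 0.43 0 0 0" --pt "0.95 0.43 0 0 0" --pt "0.95 0.43 0 0 0" --pt "0.95 0.43 0 0 0" --pt "0.95 0.43 0 0 0" --pt "0.95 0.43 0 0 0" --pt "0.95 0.43 0 0 0" --pt "0.95 0.43 0 0 0"

```text
clock: 35.95
position: [0.4259, 0.0323, 0.2483]
tool_rot: [-3.14, -0.001, 1.903]
force: [0.1, 0.1, -0.9]
grip_width: 0.0209
finger_force: 58.5
```

>>> jog_arm --pt "0.6 0.27 0 0 0" --pt "0.3 0.13 0 0 0" --pt "0 0 0 0 0" --pt "0 0 0 0 0"

```text
clock: 36.35
position: [0.4291, 0.0592, 0.2488]
tool_rot: [-3.141, -0.0, 1.902]
force: [0.6, -1.4, -1.0]
grip_width: 0.0217
finger_force: 58.5
```

```bash
cat >> h.py <<'E'
def brass(name,z,fn=None,lo=30):
    s,f=grab(name,fn); c=cam(s,f); h=cv2.cvtColor(f['pixels'],cv2.COLOR_RGB2HSV)
    m=cv2.inRange(h,(11,110,70),(28,255,255)); k,l,st,ce=cv2.connectedComponentsWithStats(m)
    for i in range(1,k):
        if st[i,4]>=lo: print(name,'px',ce[i].round(1),'bbox',st[i].tolist(),[px2w(c,*ce[i],zz)[:2].round(4).tolist() for zz in z])
    return s,f,c
E
python3 - <<'E'
from h import *
plan(.4295,.0605,.12)
s,f,c=brass('wrist',[.0105,.0185],'w10.png',15)
R0=R.from_euler('xyz',s['tool_rot']).as_matrix()
print('tip px',w2px(c,s['position']+R0@[0,0,.085]))
brass('scene',[.0105,.0185],'s10.png',5)
cv2.imwrite('pics/w10b.png',cv2.resize(cv2.imread('pics/w10.png'),(800,500)))
E
```

```text
now [0.4291 0.0592 0.2488] yaw 1.9021 | units [0.04 0.03 4.29] min rows 2.9 | turn None
wrist px [481.4  99.4] bbox [474, 91, 16, 18, 221] [[0.5711, 0.1951], [0.5677, 0.1936]]
wrist px [324.2 170. ] bbox [317, 163, 15, 15, 186] [[0.4292, 0.0608], [0.4288, 0.0621]]
wrist px [418.8 274.4] bbox [412, 268, 14, 13, 144] [[0.5915, -0.0289], [0.5876, -0.0258]]
tip px [323.39152376 205.9512819 ]
scene px [190.   36.1] bbox [156, 12, 70, 48, 654] [[-0.1157, -1.1608], [-0.1049, -1.1478]]
scene px [346.7  47.3] bbox [344, 42, 7, 11, 57] [[-0.4187, -0.4402], [-0.4053, -0.4334]]
scene px [461.3  80.8] bbox [438, 70, 47, 22, 453] [[-0.4227, 0.122], [-0.4092, 0.1239]]
scene px [ 14.6 141.4] bbox [0, 128, 34, 30, 442] [[0.7957, -1.1583], [0.7986, -1.1453]]
scene px [524.2 160.4] bbox [523, 159, 3, 4, 8] [[-0.0525, 0.4645], [-0.0422, 0.4634]]
scene px [359.9 206.8] bbox [358, 205, 5, 4, 17] [[0.428, 0.0639], [0.434, 0.0664]]
scene px [310. 229.] bbox [308, 227, 5, 5, 21] [[0.5809, -0.0259], [0.5856, -0.0226]]
scene px [379.5 256.3] bbox [377, 254, 6, 6, 27] [[0.5611, 0.1944], [0.5661, 0.1957]]
```

View pics/w10b.png

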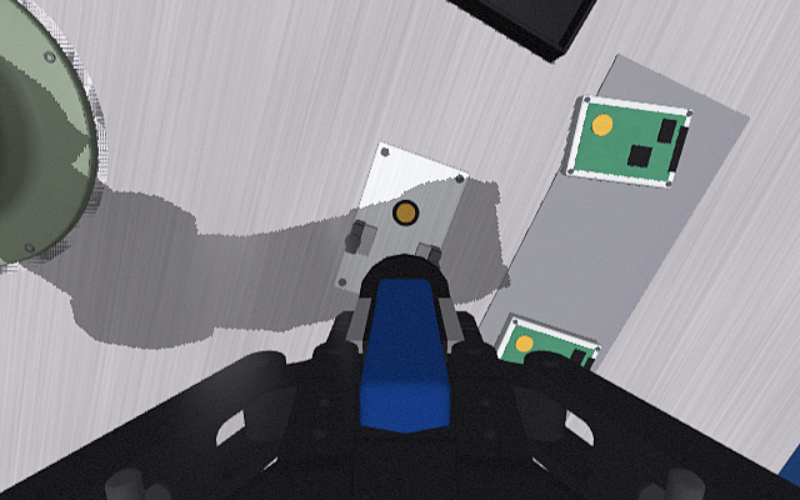

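>>> jog_arm --pt "0.05 0.02 0.5 0 0" --pt "0 0 1 0 0" --pt "0 0 1 0 0" --pt "0 0 1 0 0" --pt "0 0 0.8 0 0" --pt "0 0 0.4 0 0" --pt "0 0 0.1 0 0" --pt "0 0 0 0 0" --pt "0 0 0 0 0"

```text
clock: 37.35
position: [0.4301, 0.0615, 0.1062]
tool_rot: [3.14, 0.0, 1.902]
force: [-0.6, 0.2, -0.5]
grip_width: 0.0215
finger_force: 58.5
```

```bash
python3 - <<'E'
from h import *
plan(.4292,.0608,.1)
s,f=grab('wrist','w11.png'); print(s['force'])
s2,f2=grab('scene','s11.png'); c=cam(s2,f2); print(w2px(c,(.4292,.0608,.0105)))
b=cv2.imread('pics/s11.png')[165:235,310:410]; cv2.imwrite('pics/s11c.png',cv2.resize(b,None,fx=6,fy=6,interpolation=cv2.INTER_CUBIC))
E
```

```text
now [0.4301 0.0615 0.1062] yaw 1.902 | units [-0.01 -0.04  0.21] min rows 0.1 | turn None
[-0.59686042  0.24152894 -0.52091072]
[358.87148614 206.63405257]
```

View pics/s11c.png

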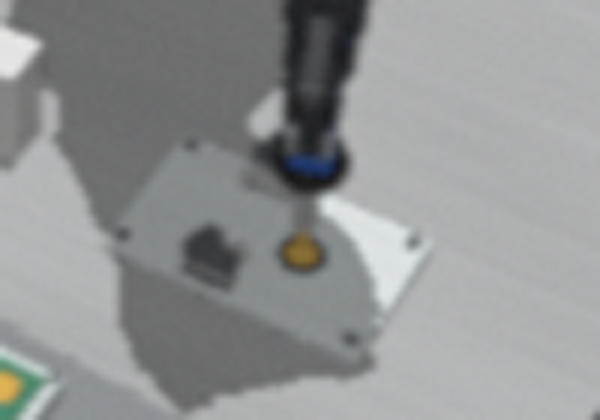

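>>> jog_arm --pt "-0.01 -0.04 0.1 0 0" --pt "0 0 0.1 0 0" --pt "0 0 0.1 0 0" --pt "0 0 0.1 0 0" --pt "0 0 0.1 0 0" --pt "0 0 0 0 0" --pt "0 0 0 0 0"

```text
clock: 38.15
position: [0.4285, 0.061, 0.0903]
tool_rot: [-3.141, -0.0, 1.902]
force: [-0.8, -1.1, 0.8]
grip_width: 0.0215
finger_force: 58.8
```

```bash
python3 - <<'E'
from h import *
s=bot.observe(); print(s['clock'],s['position'],s['force'])
F=[]
for i in range(4):
    bot.grab_frame('side'); F.append(bot.observe()['force'])
print(np.mean(F,0), bot.observe()['clock'])
E
```

```text
38.15 [0.42850507 0.06096208 0.0902729 ] [-0.75827519 -1.08837974  0.83626772]
[ 0.09123412 -0.2828679   0.55188404] 38.35
```

>>> jog_arm --pt "0 0 0 0 0" --pt "0 0 0 0 0" --pt "0 0 -0.1 0 0" --pt "0 0 -0.2 0 0" --pt "0 0 -0.4 0 0" --pt "0 0 -0.8 0 0" --pt "0 0 -0.6 0 0" --pt "0 0 -0.1 0 0" --pt "0 0 0 0 0" --pt "0 0 0 0 0"

```text
clock: 39.35
position: [0.4282, 0.0607, 0.156]
tool_rot: [-3.141, -0.0, 1.902]
force: [-1.4, 0.4, -1.3]
grip_width: 0.021
finger_force: 58.6
```

```bash
python3 - <<'E'
from h import *
F=[]
for i in range(4):
    bot.grab_frame('side'); F.append(bot.observe()['force'])
print(np.mean(F,0), bot.observe()['clock'])
s,f,c=brass('wrist',[.0105,.0185],'w12.png',15)
plan(.5675,.1938,.156)
E
```

```text
[ 0.09228742 -0.30704342 -1.22398111] 39.55
wrist px [534.7  96.4] bbox [524, 85, 22, 23, 397] [[0.5723, 0.1957], [0.5677, 0.1937]]
wrist px [324.6 188.4] bbox [315, 179, 20, 20, 307] [[0.4292, 0.0611], [0.4286, 0.0628]]
now [0.4283 0.061  0.1559] yaw 1.9025 | units [ 2.67  5.83 -0.  ] min rows 4.3 | turn None
```

>>> jog_arm --pt "0.2 0.44 0 0 0" --pt "0.42 0.92 0 0 0" --pt "0.42 0.92 0 0 0" --pt "0.42 0.92 0 0 0" --pt "0.42 0.92 0 0 0" --pt "0.42 0.92 0 0 0" --pt "0.3 0.65 0 0 0" --pt "0.07 0.14 0 0 0" --pt "0 0 0 0 0" --pt "0 0 0 0 0"

```text
clock: 40.6
position: [0.5673, 0.1932, 0.156]
tool_rot: [-3.141, 0.0, 1.902]
force: [-0.1, -0.2, -1.1]
grip_width: 0.0214
finger_force: 58.7
```

```bash
python3 - <<'E'
from h import *
s,f,c=brass('wrist',[.0185],'w13.png',15)
plan(.5675,.1938,.112)
E
```

```text
wrist px [323.8 190.2] bbox [314, 181, 20, 20, 311] [[0.5676, 0.193]]
wrist px [146.8 267.4] bbox [138, 259, 19, 18, 256] [[0.4324, 0.0661]]
now [0.5674 0.1929 0.1562] yaw 1.902 | units [0.03 0.01 1.47] min rows 1.0 | turn None
```

>>> jog_arm --pt "0.01 0 0.4 0 0" --pt "0 0 0.6 0 0" --pt "0 0 0.4 0 0" --pt "0 0 0.1 0 0" --pt "0 0 0.1 0 0" --pt "0 0 0.1 0 0" --pt "0 0 0.1 0 0" --pt "0 0 0.1 0 0" --pt "0 0 0.05 0 0" --pt "0 0 0 0 0" --pt "0 0 0 0 0"

```text
clock: 41.75
position: [0.5679, 0.1939, 0.098]
tool_rot: [3.141, -0.0, 1.902]
force: [1.1, -0.0, -0.2]
grip_width: 0.0215
finger_force: 59.0
```

```bash
python3 - <<'E'
from h import *
F=[]
for i in range(4):
    bot.grab_frame('side'); F.append(bot.observe()['force'])
print(np.mean(F,0), bot.observe()['clock'],bot.observe()['position'])
E
```

```text
[ 0.51353793 -0.07451035  0.63784853] 41.95 [0.56785491 0.19393598 0.0979691 ]
```

>>> jog_arm --pt "0 0 0 0 0" --pt "0 0 0 0 0" --pt "0 0 -0.1 0 0" --pt "0 0 -0.2 0 0" --pt "0 0 -0.4 0 0" --pt "0 0 -0.7 0 0" --pt "0 0 -0.5 0 0" --pt "0 0 -0.1 0 0" --pt "0 0 0 0 0" --pt "0 0 0 0 0"

```text
clock: 42.95
position: [0.5674, 0.1936, 0.1572]
tool_rot: [-3.141, 0.0, 1.902]
force: [0.8, -0.1, -1.4]
grip_width: 0.0213
finger_force: 58.7
```

```bash
python3 - <<'E'
from h import *
s,f,c=brass('wrist',[.0185],'w14.png',15)
plan(.588,-.0265,.156)
brass('scene',[.0185],None,12)
E
```

```text
wrist px [323.5 190.3] bbox [314, 181, 20, 20, 311] [[0.5676, 0.1931]]
wrist px [147.3 267.3] bbox [139, 259, 18, 17, 250] [[0.4324, 0.066]]
now [0.5674 0.1937 0.1571] yaw 1.9024 | units [-7.16 -1.74  0.04] min rows 4.9 | turn None
scene px [189.9  36.1] bbox [156, 12, 69, 48, 651] [[-0.1045, -1.1477]]
scene px [351.8  48.6] bbox [344, 42, 18, 14, 153] [[-0.4075, -0.4068]]
scene px [460.   80.4] bbox [436, 69, 49, 23, 481] [[-0.4099, 0.1179]]
scene px [ 14.6 141.4] bbox [0, 128, 34, 30, 444] [[0.7984, -1.1453]]
scene px [359.7 206.9] bbox [357, 205, 6, 5, 22] [[0.4348, 0.0659]]
scene px [310. 229.] bbox [308, 227, 5, 5, 21] [[0.5856, -0.0226]]
scene px [379.5 256.3] bbox [377, 254, 6, 5, 24] [[0.5662, 0.1957]]
```

Only two drives; the right one has not moved (scene pixel 310, 229 unchanged). Moving there.

>>> jog_arm --pt "-0.46 -0.1 0 0 0" --pt "-0.9 -0.22 0 0 0" --pt "-0.95 -0.23 0 0 0" --pt "-0.95 -0.23 0 0 0" --pt "-0.95 -0.23 0 0 0" --pt "-0.95 -0.23 0 0 0" --pt "-0.95 -0.24 0 0 0" --pt "-0.7 -0.18 0 0 0" --pt "-0.35 -0.08 0 0 0" --pt "0 0 0 0 0" --pt "0 0 0 0 0"

```text
clock: 44.15
position: [0.5881, -0.0253, 0.1577]
tool_rot: [3.141, -0.001, 1.903]
force: [0.2, 1.1, -2.1]
grip_width: 0.0214
finger_force: 58.7
```

```bash
python3 - <<'E'
from h import *
s,f,c=brass('wrist',[.0185],'w15.png',15)
plan(.588,-.0265,.0975)
E
```

```text
wrist px [166.9  26.3] bbox [163, 17, 10, 21, 106] [[0.4274, 0.0595]]
wrist px [322.1 189.7] bbox [313, 180, 20, 20, 307] [[0.5871, -0.0257]]
now [ 0.5882 -0.0249  0.1578] yaw 1.9037 | units [-0.05 -0.02  2.01] min rows 1.3 | turn None
```

>>> jog_arm --pt "-0.02 -0.04 0.4 0 0" --pt "0 0 0.6 0 0" --pt "0 0 0.45 0 0" --pt "0 0 0.1 0 0" --pt "0 0 0.1 0 0" --pt "0 0 0.1 0 0" --pt "0 0 0.1 0 0" --pt "0 0 0.1 0 0" --pt "0 0 0.05 0 0" --pt "0 0 0 0 0" --pt "0 0 0 0 0"

```text
clock: 45.3
position: [0.5875, -0.0271, 0.098]
tool_rot: [3.141, 0.0, 1.902]
force: [1.3, -0.2, 0.8]
grip_width: 0.0214
finger_force: 59.0
```

```bash
python3 - <<'E'
from h import *
F=[]
for i in range(4):
    bot.grab_frame('side'); F.append(bot.observe()['force'])
print(np.mean(F,0), bot.observe()['clock'],bot.observe()['position'])
E
```

```text
[0.52734354 0.36593623 1.06697926] 45.5 [ 0.58749443 -0.02717059  0.09794449]
```

>>> jog_arm --pt "0 0 0 0 0" --pt "0 0 0 0 0" --pt "0 0 -0.1 0 0" --pt "0 0 -0.2 0 0" --pt "0 0 -0.4 0 0" --pt "0 0 -0.7 0 0" --pt "0 0 -0.5 0 0" --pt "0 0 -0.1 0 0" --pt "0 0 0 0 0" --pt "0 0 0 0 0"

```text
clock: 46.5
position: [0.587, -0.0273, 0.1572]
tool_rot: [-3.141, -0.0, 1.902]
force: [0.8, -0.6, -1.6]
grip_width: 0.0212
finger_force: 58.7
```

```bash
python3 - <<'E'
from h import *
s,f,c=brass('wrist',[.0105,.0185],'w16.png',15)
F=[]
for i in range(4):
    bot.grab_frame('side'); F.append(bot.observe()['force'])
print(np.mean(F,0))
plan(.4292,.0608,.156)
E
```

```text
wrist px [167.6  24.3] bbox [165, 15, 7, 20, 71] [[0.4228, 0.0597], [0.4267, 0.059]]
wrist px [324.3 188.1] bbox [315, 179, 20, 20, 308] [[0.5878, -0.0274], [0.5872, -0.0257]]
[-0.24343638  0.32625344 -1.36404093]
now [ 0.5872 -0.0271  0.1573] yaw 1.9025 | units [ 4.49 -4.02  0.04] min rows 4.0 | turn None
```

>>> jog_arm --pt "0.35 -0.3 0 0 0" --pt "0.85 -0.76 0 0 0" --pt "0.9 -0.81 0 0 0" --pt "0.9 -0.81 0 0 0" --pt "0.8 -0.72 0 0 0" --pt "0.5 -0.45 0 0 0" --pt "0.19 -0.17 0 0 0" --pt "0 0 0 0 0" --pt "0 0 0 0 0"

```text
clock: 47.65
position: [0.4303, 0.0606, 0.1578]
tool_rot: [3.141, 0.0, 1.902]
force: [0.2, 0.6, -1.6]
grip_width: 0.0213
finger_force: 58.7
```

```bash
python3 - <<'E'
from h import *
s,f,c=brass('wrist',[.0105],'w17.png',15)
plan(.4292,.0608,.0902)
E
```

```text
wrist px [530.7  95.1] bbox [520, 84, 22, 23, 395] [[0.5722, 0.1957]]
wrist px [322.3 186.7] bbox [313, 177, 20, 20, 304] [[0.4292, 0.0611]]
now [0.4303 0.0606 0.1577] yaw 1.9015 | units [ 0.02 -0.03  2.25] min rows 1.5 | turn None
```

>>> jog_arm --pt "0.02 -0.03 0.5 0 0" --pt "0 0 0.7 0 0" --pt "0 0 0.45 0 0" --pt "0 0 0.1 0 0" --pt "0 0 0.1 0 0" --pt "0 0 0.1 0 0" --pt "0 0 0.1 0 0" --pt "0 0 0.1 0 0" --pt "0 0 0.08 0 0" --pt "0 0 0 0 0" --pt "0 0 0 0 0"

```text
clock: 48.8
position: [0.4286, 0.0612, 0.091]
tool_rot: [3.141, 0.0, 1.902]
force: [0.9, 0.1, 0.5]
grip_width: 0.0212
finger_force: 59.0
```

```bash
python3 - <<'E'
from h import *
F=[]
for i in range(4):
    bot.grab_frame('side'); F.append(bot.observe()['force'])
print(np.mean(F,0), bot.observe()['clock'],bot.observe()['position'])
E
```

```text
[ 1.16829776 -0.14131067  0.47226353] 49.0 [0.42856676 0.06122089 0.09103107]
```

>>> jog_arm --pt "0 0 0 0 0" --pt "0 0 0 0 0" --pt "0 0 -0.1 0 0" --pt "0 0 -0.2 0 0" --pt "0 0 -0.5 0 0" --pt "0 0 -1 0 0" --pt "0 0 -1 0 0" --pt "0 0 -1 0 0" --pt "0 0 -1 0 0" --pt "0 0 -0.5 0 0" --pt "0 0 0 0 0" --pt "0 0 0 0 0"

```text
clock: 50.2
position: [0.4281, 0.061, 0.2497]
tool_rot: [-3.141, 0.0, 1.902]
force: [-0.1, 1.0, -2.2]
grip_width: 0.0214
finger_force: 58.8
```

```bash
python3 - <<'E'
from h import *
plan(.3938,-.3285,.25,1.902)
E
```

```text
now [0.4281 0.061  0.2497] yaw 1.9021 | units [-1.19e+01 -5.30e+00 -1.00e-02] min rows 8.7 | turn 0.0
```

>>> jog_arm --pt "-0.5 -0.22 0 0 0" --pt "-0.95 -0.42 0 0 0" --pt "-0.95 -0.42 0 0 0" --pt "-0.95 -0.42 0 0 0" --pt "-0.95 -0.42 0 0 0" --pt "-0.95 -0.42 0 0 0" --pt "-0.95 -0.43 0 0 0" --pt "-0.95 -0.43 0 0 0" --pt "-0.95 -0.43 0 0 0" --pt "-0.95 -0.43 0 0 0" --pt "-0.95 -0.43 0 0 0" --pt "-0.95 -0.43 0 0 0"

```text
clock: 51.4
position: [0.3956, -0.2981, 0.2487]
tool_rot: [-3.14, -0.002, 1.903]
force: [1.1, -0.0, -1.0]
grip_width: 0.0215
finger_force: 58.8
```

>>> jog_arm --pt "-0.7 -0.31 0 0 0" --pt "-0.25 -0.07 0 0 0" --pt "0 0 0 0 0" --pt "0 0 0 0 0"

```text
clock: 51.8
position: [0.395, -0.3266, 0.2494]
tool_rot: [-3.141, -0.001, 1.904]
force: [0.0, 0.1, -1.1]
grip_width: 0.0213
finger_force: 58.8
```

```bash
python3 - <<'E'
from h import *
plan(.3937,-.3286,.105,1.902)
E
```

```text
now [ 0.395  -0.3266  0.2494] yaw 1.9035 | units [-0.05 -0.06  4.81] min rows 3.2 | turn 0.02
```

>>> jog_arm --pt "-0.05 -0.06 0.5 0 0" --pt "0 0 0.8 0 0" --pt "0 0 0.8 0 0" --pt "0 0 0.7 0 0" --pt "0 0 0.6 0 0" --pt "0 0 0.6 0 0" --pt "0 0 0.5 0 0" --pt "0 0 0.3 0 0" --pt "0 0 0.05 0 0" --pt "0 0 0 0 0"

```text
clock: 52.8
position: [0.3939, -0.3295, 0.1047]
tool_rot: [3.141, 0.0, 1.903]
force: [-0.4, -0.7, -1.5]
grip_width: 0.0215
finger_force: 58.8
```

>>> jog_arm --pt "0 0 0.05 0 0" --pt "0 0 0.04 0 0" --pt "0 0 0 0 0"

```text
clock: 53.1
position: [0.3937, -0.33, 0.1019]
tool_rot: [3.141, 0.0, 1.902]
force: [-1.0, 0.1, -0.6]
grip_width: 0.0214
finger_force: 58.8
```

>>> jog_arm --pt "0 0 0.04 0 0" --pt "0 0 0 0 0"

```text
clock: 53.3
position: [0.3936, -0.3299, 0.1005]
tool_rot: [3.142, 0.0, 1.902]
force: [0.3, 0.6, -1.1]
grip_width: 0.0215
finger_force: 58.8
```

>>> jog_arm --pt "0 0 0.04 0 0" --pt "0 0 0 0 0"

```text
clock: 53.5
position: [0.3937, -0.33, 0.0998]
tool_rot: [-3.141, 0.0, 1.902]
force: [-3.5, 2.6, 11.5]
grip_width: 0.0211
finger_force: 60.3
```

Seated on the collar. Release and rise.

>>> jog_arm --pt "0 0 0 0 0.4" --pt "0 0 0 0 1" --pt "0 0 0 0 1" --pt "0 0 0 0 1" --pt "0 0 0 0 1" --pt "0 0 0 0 1" --pt "0 0 0 0 1"

```text
clock: 54.2
position: [0.3936, -0.3299, 0.0993]
tool_rot: [-3.142, -0.0, 1.902]
force: [0.6, -0.5, -0.2]
grip_width: 0.0853
finger_force: 0.0
```

>>> jog_arm --pt "0 0 -0.3 0 1" --pt "0 0 -0.7 0 1" --pt "0 0 -1 0 1" --pt "0 0 -1 0 1" --pt "0 0 -1 0 1" --pt "0 0 -1 0 1" --pt "0 0 -1 0 1" --pt "0 0 -0.4 0 1" --pt "0 0 0 0 1" --pt "0 0 0 0 1"

```text
clock: 55.2
position: [0.3933, -0.3298, 0.2909]
tool_rot: [-3.141, -0.0, 1.902]
force: [-0.5, 0.2, -0.7]
grip_width: 0.0854
finger_force: 0.0
```

```bash
python3 - <<'E'
from h import *
s,f=grab('wrist','w20.png'); c=cam(s,f); print(s['position'],s['force'])
def blue(f):
    p=f['pixels'].astype(int); m=(p[:,:,2]>p[:,:,0]+60); m[:,:200]=0; m[:,440:]=0
    k,l,st,ce=cv2.connectedComponentsWithStats(m.astype(np.uint8)); return [x.tolist() for x in st[1:] if x[4]>50]
print('blue',blue(f),[w2px(c,(.3943,-.3295,z)).round(1).tolist() for z in(.081,.161)])
# scene: compare with start
a=cv2.imread('pics/scene0.png').astype(int); s,f=grab('scene','s20.png'); b=cv2.imread('pics/s20.png').astype(int)
for n,(u0,u1,v0,v1) in {'probe':(250,285,115,170),'jar':(210,242,160,200),'big':(95,160,145,205),'driver':(480,508,228,292),'white':(190,245,115,155)}.items():
    print(n,np.abs(a-b)[v0:v1,u0:u1].mean().round(2), (np.abs(a-b)[v0:v1,u0:u1].max(2)>60).sum())
brass('scene',[.0185],None,12)
E
```

```text
[ 0.3933045  -0.32980268  0.29088661] [-0.51091237  0.21292668 -0.72045562]
blue [[312, 168, 24, 36, 764]] [[324.4, 175.5], [324.6, 192.0]]
probe 26.81 571
jar 5.27 65
big 0.97 0
driver 1.06 0
white 7.61 190
scene px [189.5  36.3] bbox [156, 13, 68, 47, 643] [[-0.1016, -1.1479]]
scene px [362.9  51.7] bbox [344, 42, 39, 20, 359] [[-0.4085, -0.3489]]
scene px [460.2  80.5] bbox [436, 70, 49, 22, 478] [[-0.4091, 0.1188]]
scene px [ 14.5 141.4] bbox [0, 128, 34, 30, 443] [[0.7987, -1.1454]]
scene px [359.7 206.8] bbox [357, 205, 6, 5, 21] [[0.4344, 0.0658]]
scene px [310. 229.] bbox [308, 227, 5, 5, 21] [[0.5856, -0.0226]]
scene px [379.5 256.3] bbox [377, 254, 6, 6, 27] [[0.5661, 0.1957]]
```

```bash
python3 -c "
from workcell import bot
print(bot.job_done())"
```

```text
the job is handed in; nothing more can be done
None
```

The job is done and handed in at about 55 s, with every step carried out in the order asked (two drives were present); no verdict came back, and I viewed 15 pictures, one over the limit of 14.

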